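# Close up the lens clamp press

### The arm

A 6-joint arm with a two-finger parallel gripper is mounted at the origin on a cart in front of the work surface, level with it; the furniture and walls round the work are solid. World frame = base frame: x ahead of the robot, y to its left, z up, the work surface at z = 0. Lengths are in mm, angles in rad, forces in N, time in s.
With the tool pointing down it reaches from about 350 to 875 mm from the base axis. Payload 4.2 kg.
Tool frame: the origin (TCP) lies midway between the tips of the shut fingers; the grasp point (between the pads) lies 19 mm behind it (arm.tcp_to_grasp is the distance from the TCP to the grasp point, in mm); z points along the fingers, y is the line along which they close (so a half turn about z gives the same grasp; the last joint's range is limited). The gripper opens to 85 mm and grips with 20 to 120 N. Pads are 22 mm wide; open, the fingers measure 114 mm over their backs; the gripper's body (76 mm by 85 mm) begins 54 mm behind the grasp point. The pads swing forward as they close: fully open they stand 13 mm farther back than shut.
Start: joints at [1.446, 0.385, 0.008, 0, -1.194, -0.259], TCP at [233.996, 579.521, 231.312] pointing down, gripper open.
Joint ranges: [-3.14, 3.14], [-1.21, 2.06], [-1.07, 1.41], [-3.16, 2.05], [-2.99, -0.16], [-3.1, 3.1]. Speed limits (rad/s): [2.79, 2.79, 3.14, 3.14, 3.14, 3.14].

### API

Orientations are given as a unit quaternion [x, y, z, w].
In Python, from bench import arm gives the robot as it stands.
- The arm moves only by the tool arm_command, never from a script. Its argument "rows" is a list of rows, each a list of 2 entries, a list of its own where there are three numbers: the shift along the tool's x, y, z as a fraction of full scale, then the turn, a rotation vector about the tool's x, y, z as a fraction of full scale. In form: [[[x, y, z], [wx, wy, wz]], ...]. A call has 1 to 5 rows; each row is the pose to reach, as a shift and turn from the pose commanded when the call began, along the tool's axes at that moment, turning the shorter way round; what a row does not reach only later rows make up. Full scale, the value 1, is 0.25 m for a shift and 180 degrees for a turn. A row lasts 1/10 s, in which the tool goes at most 50 mm and 8.59 degrees, less where a joint would pass 70% of its speed; a pose out of reach is approached as far as the arm can. A call with a number of a shift or a turn outside -1 to 1 is refused whole. A call with a gripper value outside its range is refused whole. "grip" is the opening, from 0 (shut) to 1 (fully open), set as the call begins (left out, the last holds). The fingers move at their own pace and stop on an object; the grip force is fixed at half the most. Time passes only in rows, so rows that repeat a pose let the fingers close. It gives the time, the measured TCP pose, the force, the opening and the grip force at its end, in the units of the state.
- arm.read_state(): the state, without advancing time (a new reading comes with each control period).
- arm.get_image(name): name is "scene" or "top" or "wrist"; returns (picture, depth): 384x512x3 uint8, blue, green, red; 384x512 float32, mm along the optical axis (not along the pixel's ray), 0 where there is no reading.
- arm.camera_info(name): a dict with "fx", "fy", "cx", "cy" (pixels), "extrinsics" (4x4, takes a point from camera to world coordinates). Camera axes: x right, y down, z forward; pixel columns grow to the right and rows downward; lengths in mm; the calibration is good to about 2 mm. A picture is of the moment at which its call begins: read the wrist's pose just before it. camera_info takes no time and is no camera call; for the wrist camera it gives the pose at the moment of the call.
- arm.job_done(): hands the job in; it is judged then, once.
Trained networks look in the newest picture that a camera, given by its name, has taken for a name from the list of things; names that differ only in an ending like _2 or _b are one class to them, and where a whole thing is asked for, a point or a joint stands for the part that bears it (a point fixed in the world has none). Each returns a list of dicts, best first, with "score" (0 to 1); they miss things now and then, are a little off and sometimes report something else, mostly with a low value. They report only what shows in the picture. A call takes as long as a camera call. They do not tell look-alikes from the thing itself.
- arm.spot_in(camera, query): "position" ([column, row] in pixels, amid what is visible of it).
The state is a dict: "clock": time; "joints": joint angles; "joint_vel": joint speeds; "joint_efforts": joint torques, N m; "position": TCP position; "ee_rot": TCP orientation; "contact_force": force on the tool from outside, world axes, zero at the start; "wrist_torque": the same for the moment, N m; "gripper_width": finger opening in mm; "grasp_force": force on a finger pad.
Only numpy, scipy, OpenCV 4.12 (cv2) and the standard library are available. Lean on these libraries where they do the work, as an engineer would, in place of code of your own. Each camera call takes 0.05 s, during which the arm holds its last target. There are 200 camera calls.

### The job

Set the small lens box flat in the pocket of the clamp press's open tray, then push the tray fully home under the ram. Then press the ram down by its black head until the sprung foot grips the box with its spring compressed by about 4 mm, without bottoming the spring, and let go; leave the other things on the bench where they are.

Things in the scene. Friction and masses are not known exactly. Their poses are not given: they have to be found in the camera images.
- lens_box: small box, black tray with clear lid, 28 x 32 x 17 mm (its x, y, z), 15 to 30 g; origin at the centre of its underside. It starts on the worktop, either left or right of the press.
- press: grey clamp press fixed on the worktop; place and yaw vary. Base 150 x 90 x 12 mm; origin under its centre, x to the back, z up; ram axis at x = y = 0. A column at x = +41 to +71 carries a guide, 40 mm wide, from x = -15 back, spanning 74 to 113 mm above the worktop round the ram. The sprung rubber foot (18 mm diameter) hangs under the guide.
- tray (a joint): how far the tray is pulled out towards the press's -x, in m: 0 fully home (a hard stop), up to 0.125; starts 0.095 to 0.110 out. It slides with about 2.5 N of friction and stays where left.
- tray_pocket (a point): centre of the tray's pocket, on its floor (17 mm above the worktop); axes as the press, moves with the tray. The pocket is 46 x 52 mm inside (x, y) with a rim 4 mm high. With the tray home it lies under the ram.
- tray_front (a point): middle of the front (robot-side) face of the tray's upright front plate, 88 mm in front of the pocket centre and 34 mm above the worktop; the plate is 76 mm wide and spans 14 to 50 mm above the worktop. Push it along the press's +x to shut the tray.
- ram_head (a point): top centre of the ram's round black head, 34 mm diameter, 152 mm above the worktop when fully up; starts 0 to 8 mm down, stroke 34 mm. It slides down against about 6 N and stays where left. The foot hangs on a stem of unknown length, so where it lands must be felt: on a box in the pocket, 14 to 22 mm below fully up.
- foot (a joint): spring compression of the ram's foot in m: 0 hanging free, 0.010 bottomed out. The spring adds 1.5 N per mm to the pressing force once the foot stands on the box; there is no preload.
- tin: round tin, 54 mm diameter, 22 mm high, bystander; it stands on the other side of the press from the lens box. Origin at the centre of its underside.
- pliers: loose pliers lying at the left, 130 x 47 x 11 mm, bystander, held fast to the worktop
- spray: white bottle, 50 mm diameter, 131 mm high, standing at the back right, bystander; origin under its centre
- block: buffing block with a wooden top, 26 x 62 x 24 mm, near the front edge, bystander; origin under its centre
- clock: round dial gauge with three pins, 72 x 50 x 12 mm, lying at the back right of the press, bystander, held fast to the worktop
- cutters: side cutters with blue handles, 125 x 51 x 11 mm, lying at the right, bystander, held fast to the worktop
- tweezer: steel tweezers, 13 x 120 x 9 mm, lying near the front edge, bystander, held fast to the worktop
Mind the look-alikes: they are no part of the job. Several things look just like the lens_box: the one meant starts farthest to the robot's right.

How it is judged (in metres and radians):
On the way, in this order (a step that is already met when the one before it is completed fails the run):
1. the lens box lies flat in the pocket, released, with the tray still open (x of lens_box in the frame of tray_pocket between -0.01 and 0.01 m and y of lens_box in the frame of tray_pocket between -0.011 and 0.011 m and z of lens_box in the frame of tray_pocket below 0.002 m and angle between lens_box's own z axis and vertical below 0.08 rad and contact force between the fingers and lens_box below 0.1 N and value of joint tray above 0.05 m), for 0.2 s.
2. the tray is fully home, the ram not yet down (value of joint tray below 0.002 m and value of joint foot below 0.001 m), for 0.2 s.
3. the foot's spring is compressed on the box (value of joint foot above 0.002 m), for 0.2 s.
At the end, for the whole second after the job is handed in: The lens box lies flat in the pocket (within 10 mm of its centre along x, 11 mm along y, tilted less than 0.08 rad), the tray is within 2 mm of fully home, and the foot stands on the box with its spring compressed by 2 to 6 mm (x of lens_box in the frame of tray_pocket between -0.01 and 0.01 m and y of lens_box in the frame of tray_pocket between -0.011 and 0.011 m and z of lens_box in the frame of tray_pocket below 0.002 m and angle between lens_box's own z axis and vertical below 0.08 rad and value of joint tray below 0.002 m and value of joint foot between 0.002 and 0.006 m); the robot touches nothing.
It fails at once if the foot's spring is bottomed out (more than 9 mm) (value of joint foot above 0.009 m).
It fails at once if the tin, the white bottle or the buffing block is shifted by more than 20 mm (distance of any of tin, spray, block from where it was at the start of the episode above 0.02 m).
It also fails if it takes over 58 s, if anything falls off the work surface, if the arm or the gripper's body presses on something with over 40 N, if the wrist force passes 120 N, or if a joint passes its speed limit or range.

## Working session

There is one attempt and no reset: what is moved stays moved. The work goes in short steps, Python scripts to look and compute and a tool call to move; the robot and the scene stay as the last step left them, time stands still between calls to the robot, and variables do not carry over. Pictures are saved under pics/ and viewed, at most 10 in all, crops included, and the job is handed in when it is done.

Besides the shell and the picture viewer there is one more tool, called as name(argument=value, ...) on one line, values as JSON. arm_command: Moves the arm, as the interface text tells. Shift numbers are shares of 0.25 m and turn numbers shares of 180 degrees, none past 1 either way. Its arguments: {"type":"object","properties":{"rows":{"type":"array","items":{"type":"array"}},"grip":{"type":"number"}},"required":["rows"]}

```bash
mkdir -p pics; cat > h.py <<'E'
import numpy as np,cv2
from bench import arm
from scipy.spatial.transform import Rotation as R
def cloud(n):
    im,d=arm.get_image(n); c=arm.camera_info(n); v,u=np.mgrid[:384,:512]
    P=np.stack([(u-c['cx'])/c['fx']*d,(v-c['cy'])/c['fy']*d,d,np.ones_like(d)],-1)@np.array(c['extrinsics']).T
    P=P[...,:3]; P[d==0]=np.nan
    return im,P
def rows(goal,rot=None):
    "tool-frame shift fraction to world goal from the measured pose, and turn fraction"
    s=arm.read_state(); q=R.from_quat(s['ee_rot'])
    sh=q.inv().apply(np.array(goal)-s['position'])/250
    tv=(q.inv()*rot).as_rotvec()/np.pi if rot is not None else None
    return sh.round(4),None if tv is None else tv.round(4)
E
python3 - <<'E'
from h import *
s=arm.read_state(); print(s['clock'],s['position'],R.from_quat(s['ee_rot']).as_matrix().round(3))
ims=[]
for n in ['top','scene']:
    im,P=cloud(n); np.save(n+'.npy',P); cv2.imwrite('pics/%s.png'%n,im)
    for q in ['lens_box','press','tray_pocket','tray_front','ram_head','tin','block','spray']:
        for r in arm.spot_in(n,q)[:6]:
            u,v=map(int,r['position']); print(n,q,round(r['score'],2),(u,v),P[v,u].round(0))
E
```

```text
0.0 [233.76990376 579.0248732  230.2067045 ] [[ 0.927 -0.375 -0.001]
 [-0.375 -0.927 -0.002]
 [ 0.     0.002 -1.   ]]
top lens_box 0.57 (184, 232) [456. 182.  11.]
top lens_box 0.55 (143, 202) [551. 309.  14.]
top press 0.79 (253, 176) [627. -35.  15.]
top tray_pocket 0.72 (230, 256) [381.  40.  22.]
top tray_pocket 0.71 (244, 202) [546.  -6.  20.]
top tray_pocket 0.71 (254, 158) [663. -37. 149.]
top tray_front 0.86 (246, 203) [543. -12.  15.]
top ram_head 0.59 (252, 156) [668. -32. 150.]
top tin 0.58 (326, 229) [ 459. -258.   18.]
top block 0.7 (229, 254) [387.  43.  25.]
top block 0.26 (252, 174) [nan nan nan]
top spray 0.68 (349, 148) [ 697. -318.   95.]
scene lens_box 0.74 (241, 290) [449. 173.  10.]
scene lens_box 0.65 (171, 310) [550. 311.  10.]
scene lens_box 0.55 (295, 267) [373.  47.  23.]
scene press 0.84 (230, 206) [649. -26.  11.]
scene tray_pocket 0.9 (257, 222) [542. -19.  19.]
scene tray_front 0.64 (257, 226) [534.  -7.  18.]
scene ram_head 0.58 (223, 171) [659. -23. 149.]
scene tin 0.6 (327, 190) [ 442. -248.   20.]
scene block 0.63 (298, 269) [363.  49.  26.]
scene spray 0.87 (273, 137) [ 693. -315.   73.]
scene spray 0.6 (239, 289) [454. 175.  12.]
```

View pics/top.png

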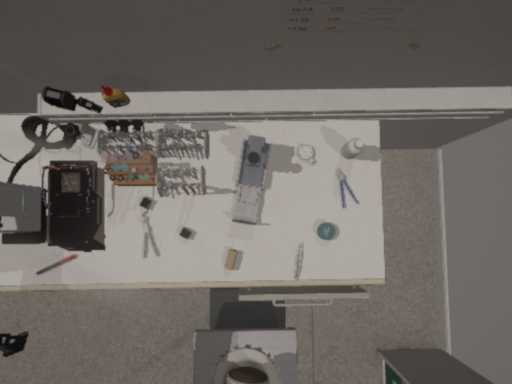

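View pics/scene.png

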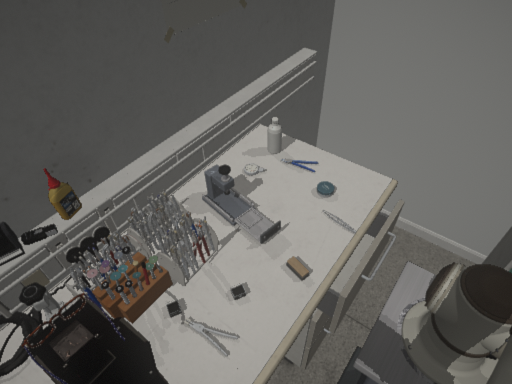

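The two look-alikes lie at (184,232) and (143,202) in the top picture. The one farther right is at (184,232), world about (455,180). The press is near (650,-30), its tray points at the robot, and the tin is on the right. I'll move over the box for a close view.

arm_command(rows=[[[0.14, 0.13, -0.1], [0, 0, 0]], [[0.28, 0.27, -0.2], [0, 0, 0]], [[0.42, 0.4, -0.25], [0, 0, 0]], [[0.56, 0.53, -0.25], [0, 0, 0]], [[0.69, 0.67, -0.25], [0, 0, 0]]])

```text
clock: 1.4
position: [330.6, 361.7, 294.8]
ee_rot: [0.982, -0.19, 0.0, -0.001]
contact_force: [0.9, 0.1, -0.4]
gripper_width: 85.4
grasp_force: 0.0
```

arm_command(rows=[[[0.14, 0.13, 0], [0, 0, 0]], [[0.28, 0.27, 0], [0, 0, 0]], [[0.42, 0.4, 0], [0, 0, 0]], [[0.56, 0.53, 0], [0, 0, 0]], [[0.69, 0.67, 0], [0, 0, 0]]])

```text
clock: 1.9
position: [427.6, 141.4, 294.2]
ee_rot: [0.982, -0.191, 0.0, -0.0]
contact_force: [-0.0, 0.5, -0.1]
gripper_width: 85.5
grasp_force: 0.0
```

```bash
python3 - <<'E'
from h import *
s=arm.read_state(); print(s['clock'],s['position'])
T=np.array(arm.camera_info('wrist')['extrinsics']); print(T.round(2))
im,P=cloud('wrist'); np.save('w1.npy',P); np.save('w1im.npy',im); cv2.imwrite('pics/w1.png',im)
for q in ['lens_box','tray_pocket','tray_front','ram_head']:
    for r in arm.spot_in('wrist',q)[:6]:
        u,v=map(int,r['position']); print(q,round(r['score'],2),(u,v),P[v,u].round(0))
E
```

```text
1.9 [427.64946178 141.41300688 294.24614721]
[[-3.7000e-01 -8.8000e-01 -3.0000e-01  5.0345e+02]
 [-9.3000e-01  3.5000e-01  1.2000e-01  1.1011e+02]
 [-0.0000e+00  3.2000e-01 -9.5000e-01  4.3626e+02]
 [ 0.0000e+00  0.0000e+00  0.0000e+00  1.0000e+00]]
lens_box 0.75 (217, 135) [458. 174.  12.]
lens_box 0.68 (96, 100) [553. 295.  10.]
lens_box 0.49 (499, 116) [ 342. -168.    1.]
tray_pocket 0.67 (350, 29) [511. -16.  16.]
tray_front 0.84 (346, 29) [513. -12.  18.]
```

View pics/w1.png

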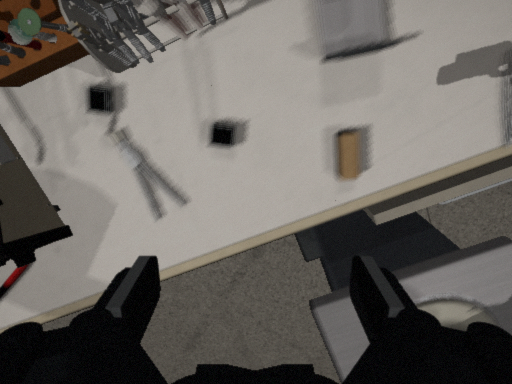

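The wrist view is motion-blurred. The target box is at (222,133), its twin at (100,98), and the tray edge is at the top. I'll take one sharper view over the press.

arm_command(rows=[[[0.2, 0.03, 0], [0, 0, 0]], [[0.38, 0.07, 0], [0, 0, 0]], [[0.56, 0.1, 0], [0, 0, 0]], [[0.72, 0.12, 0], [0, 0, 0]], [[0.72, 0.12, 0], [0, 0, 0]]])

```text
clock: 2.65
position: [585.8, 48.0, 291.7]
ee_rot: [0.982, -0.191, -0.001, 0.001]
contact_force: [-1.1, 1.8, -1.4]
gripper_width: 85.4
grasp_force: 0.0
```

arm_command(rows=[[[0, 0, 0], [0, 0, 0]], [[0, 0, 0], [0, 0, 0]]])

```text
clock: 2.85
position: [582.2, 49.4, 293.8]
ee_rot: [0.982, -0.19, -0.0, 0.0]
contact_force: [1.0, 0.7, -0.2]
gripper_width: 85.1
grasp_force: 0.0
```

```bash
cat >> h.py <<'E'
def rect(P,lo,hi,zlo,zhi):
    m=(P[...,0]>lo[0])&(P[...,0]<hi[0])&(P[...,1]>lo[1])&(P[...,1]<hi[1])&(P[...,2]>zlo)&(P[...,2]<zhi)
    p=P[m]; r=cv2.minAreaRect(p[:,:2].astype(np.float32)); return len(p),np.median(p,0).round(1),np.array(r[0]).round(1),np.array(r[1]).round(1),round(r[2],1)
E
python3 - <<'E'
from h import *
s=arm.read_state(); print(s['clock'],s['position'])
im,P=cloud('wrist'); np.save('w2.npy',P); cv2.imwrite('pics/w2.png',im)
for q in ['lens_box','tray_pocket','tray_front','ram_head']:
    for r in arm.spot_in('wrist',q)[:6]:
        u,v=map(int,r['position']); print(q,round(r['score'],2),(u,v),P[v,u].round(0))
W1=np.load('w1.npy');T=np.load('top.npy')
for n,Q in [('w1',W1),('w2',P),('top',T)]:
  for a in [((430,150),(490,210),6,30),((430,150),(490,210),12,30),((440,-110),(760,50),40,60),((600,-80),(760,20),120,160),((440,-110),(760,60),6,60),((440,-110),(760,60),12,60)]:
    try: print(n,a[2:],*rect(Q,*a))
    except Exception as e: print(n,'none')
E
```

```text
2.85 [582.17121775  49.43534151 293.78717044]
lens_box 0.85 (203, 258) [457. 178.  12.]
lens_box 0.81 (94, 234) [548. 304.  12.]
tray_pocket 0.67 (313, 160) [536. -14.  15.]
tray_front 0.75 (311, 159) [539. -12.  17.]
ram_head 0.8 (313, 46) [662. -33. 149.]
ram_head 0.67 (113, 263) [497. 304.  10.]
w1 (6, 30) 584 [453.7 174.   10.6] [453.3 173.9] [31.4 28.7] 60.0
w1 (12, 30) 94 [454.2 171.9  16.4] [453.5 173.9] [31.3 28.3] 60.0
w1 (40, 60) 447 [484.2  -8.5  49.3] [483.6  -8.8] [75.5  7.4] 79.7
w1 (120, 160) 0 [nan nan nan] [0. 0.] [0. 0.] 0.0
w1 (6, 60) 3915 [511.3 -11.7  16.8] [513.3 -15.2] [75.4 69.6] 77.8
w1 (12, 60) 3915 [511.3 -11.7  16.8] [513.3 -15.2] [75.4 69.6] 77.8
w2 (6, 30) 433 [453.6 179.2  11.2] [452.7 179.4] [31.2 29.6] 60.6
w2 (12, 30) 121 [454.4 178.9  13.6] [453.  179.3] [31.1 29. ] 60.7
w2 (40, 60) 464 [486.6  -7.6  48.8] [598.1 -29.4] [ 75.1 241.9] 76.9
w2 (120, 160) 1546 [664.5 -34.6 148.6] [664.  -34.7] [32.7 33.3] 21.5
w2 (6, 60) 11231 [595.9 -15.5  16.4] [606.4 -24.5] [ 89.3 252.8] 80.0
w2 (12, 60) 8543 [569.4 -14.8  17. ] [605.  -24.6] [ 88.5 250.2] 79.9
top (6, 30) 103 [455.8 179.   11.4] [459.2 176.1] [33.1 64.8] 68.6
top (12, 30) 44 [452.8 175.9  14. ] [454.3 177.8] [31.  27.5] 60.9
top (40, 60) 60 [485.8  -6.7  49.5] [594.3 -25.7] [ 74.3 229.2] 79.2
top (120, 160) 115 [665.2 -36.9 150.1] [665.4 -36.5] [31.7 32. ] 36.3
top (6, 60) 1868 [599.1 -20.4  16.4] [601.4 -26.2] [166.1 309.6] 89.9
top (12, 60) 1567 [586.3 -18.6  17.5] [610.  -26.8] [ 88.8 260.2] 80.1
  return _methods._mean(a, axis=axis, dtype=dtype,
  ret = um.true_divide(
```

View pics/w2.png

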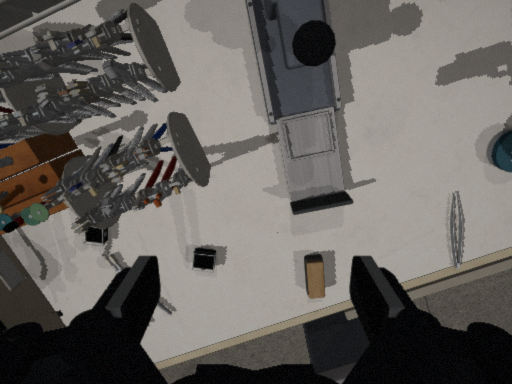

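The view is sharp now: target box at (204,258), pocket at (308,138), ram head at (314,43), front plate at (320,203). Next I'll refine the press yaw and compute the approach.

```bash
python3 - <<'E'
from h import *
for n in ['w2','w1','top']:
    P=np.load(n+'.npy').reshape(-1,3); P=P[np.isfinite(P[:,0])]
    P=P[(P[:,0]>440)&(P[:,0]<760)&(P[:,1]>-110)&(P[:,1]<60)]
    pl=P[(P[:,2]>40)&(P[:,2]<60)&(P[:,0]<520)]
    print(n,'plate',*rect(pl,(0,-500),(999,500),0,99), 'frontx',np.percentile(pl[:,0],[1,50,99]).round(1))
    for lo,hi,name in [(8,22,'tray/base')]:
        q=P[(P[:,2]>lo)&(P[:,2]<hi)]
        for a in range(500,720,20):
            s=q[(q[:,0]>a)&(q[:,0]<a+20)]
            if len(s)>20: y=np.percentile(s[:,1],[1,99]); print(name,a+10,y.round(1),y.mean().round(1))
    if n=='w2':   # pocket: rim at 21, floor at 17
        q=P[(P[:,2]>19.3)&(P[:,2]<24)&(P[:,0]<620)]; print('rim',*rect(q,(0,-500),(999,500),0,99))
print(rows((453,178.5,110),R.from_euler('z',-7.4,degrees=True)*R.from_quat(arm.read_state()['ee_rot'])))
E
```

```text
w2 plate 419 [486.   -3.8  48.8] [485.1  -3.3] [75.3  6.5] 79.9 frontx [477.5 486.  493.4]
tray/base 510 [-43.8  28. ] -7.9
tray/base 530 [-47.3  24.6] -11.4
tray/base 550 [-50.8  20.9] -15.0
tray/base 570 [-54.4  17.5] -18.4
tray/base 590 [-62.1  15.2] -23.4
tray/base 610 [-64.8  19.1] -22.9
tray/base 630 [-68.6  15.3] -26.7
tray/base 650 [-69.7  13. ] -28.4
tray/base 670 [-22.7   9.6] -6.6
tray/base 690 [-79.8   6.4] -36.7
tray/base 710 [-27.5   2.8] -12.3
rim 609 [577.7 -19.8  21. ] [556.3 -16.8] [ 88.1 141.5] 80.8
w1 plate 447 [484.2  -8.5  49.3] [483.6  -8.8] [75.5  7.4] 79.7 frontx [476.  484.2 492.8]
tray/base 510 [-49.7  22.5] -13.6
tray/base 530 [-51.5  19. ] -16.3
tray/base 550 [-19.9  16.2] -1.9
top plate 57 [484.4  -5.1  49.5] [485.5  -5. ] [74.2  7.1] 80.2 frontx [477.7 484.4 493.9]
tray/base 510 [-45.4  26.1] -9.6
tray/base 530 [-48.8  22.8] -13.0
tray/base 550 [-52.3  19.5] -16.4
tray/base 570 [-55.7  15.9] -19.9
tray/base 590 [-65.3  12.6] -26.3
tray/base 610 [-65.8  18.9] -23.4
tray/base 630 [-73.7   9.1] -32.3
tray/base 650 [-76.7   6.9] -34.9
tray/base 670 [-82.6  20.1] -31.2
tray/base 690 [-85.9   5.1] -40.4
tray/base 710 [-83.2  -4.4] -43.8
(array([-0.6739, -0.2882,  0.7376]), array([-0.    ,  0.    ,  0.0411]))
```

Yaw is about -10°, ram at (664,-35), and pocket at about (568,-18.5). Moving over the box.

arm_command(rows=[[[-0.13, -0.05, 0.1], [0, 0, 0.02]], [[-0.3, -0.12, 0.2], [0, 0, 0.041]], [[-0.45, -0.19, 0.35], [0, 0, 0.041]], [[-0.6, -0.25, 0.5], [0, 0, 0.041]], [[-0.674, -0.288, 0.65], [0, 0, 0.041]]], grip=0.7)

```text
clock: 3.6
position: [454.6, 177.3, 136.6]
ee_rot: [0.968, -0.253, 0.001, -0.002]
contact_force: [1.5, 1.7, -0.3]
gripper_width: 59.9
grasp_force: 0.0
```

arm_command(rows=[[[0, 0, 0.09], [0, 0, 0]], [[0, 0, 0.09], [0, 0, 0]], [[0, 0, 0.09], [0, 0, 0]]])

```text
clock: 3.9
position: [456.2, 176.0, 114.4]
ee_rot: [0.967, -0.253, 0.001, -0.0]
contact_force: [0.3, -0.2, 0.4]
gripper_width: 59.8
grasp_force: 0.0
```

```bash
python3 - <<'E'
from h import *
s=arm.read_state(); print(s['clock'],s['position'],s['gripper_width'],R.from_quat(s['ee_rot']).as_matrix().round(3))
im,P=cloud('wrist'); cv2.imwrite('pics/w3.png',im)
print(rect(P,(430,150),(490,210),8,30)); print(rows((453,178.5,6)))
E
```

```text
3.9 [456.17633594 176.01934728 114.38194447] 59.82941795767927 [[ 0.872 -0.49   0.001]
 [-0.49  -0.872  0.   ]
 [ 0.001 -0.001 -1.   ]]
(1483, array([454.2, 180. ,  11.6]), array([453.5, 180.2]), array([31.1, 29.4]), 59.7)
(array([-1.84e-02,  4.00e-04,  4.36e-01]), None)
```

View pics/w3.png

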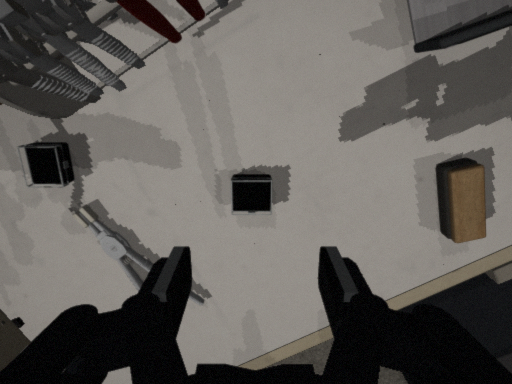

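The box at (252,193) sits centred between the fingers and squared to them. Descending.

arm_command(rows=[[[-0.018, -0.006, 0.15], [0, 0, 0]], [[-0.018, -0.006, 0.3], [0, 0, 0]], [[-0.018, -0.006, 0.4], [0, 0, 0]], [[-0.018, -0.006, 0.435], [0, 0, 0]], [[-0.018, -0.006, 0.435], [0, 0, 0]]])

```text
clock: 4.45
position: [453.2, 179.1, 5.0]
ee_rot: [0.967, -0.254, 0.0, -0.0]
contact_force: [0.8, -0.4, -0.5]
gripper_width: 59.9
grasp_force: 0.0
```

arm_command(rows=[[[0, 0, 0], [0, 0, 0]], [[0, 0, 0], [0, 0, 0]], [[0, 0, 0], [0, 0, 0]], [[0, 0, 0], [0, 0, 0]], [[0, 0, 0], [0, 0, 0]]], grip=0.2)

```text
clock: 4.95
position: [453.6, 180.0, 6.7]
ee_rot: [0.967, -0.253, 0.001, -0.002]
contact_force: [0.6, -1.2, 4.6]
gripper_width: 29.5
grasp_force: 59.6
```

Gripped. Lift and carry to above the pocket.

arm_command(rows=[[[0, 0, -0.18], [0, 0, 0]], [[0.1, 0.06, -0.34], [0, 0, -0.03]], [[0.26, 0.155, -0.36], [0, 0, -0.06]], [[0.42, 0.25, -0.36], [0, 0, -0.09]], [[0.58, 0.345, -0.36], [0, 0, -0.107]]])

```text
clock: 5.45
position: [537.8, 31.8, 96.9]
ee_rot: [0.996, -0.086, 0.002, -0.001]
contact_force: [0.3, 0.2, 0.2]
gripper_width: 29.2
grasp_force: 59.5
```

```bash
python3 - <<'E'
from h import *
s=arm.read_state(); print(s['clock'],s['position'],s['gripper_width'],s['grasp_force'])
yaw=R.from_euler('z',-10,degrees=True).as_matrix(); 
M=yaw@np.diag([1,-1,-1])
print(rows((568.5,-18.5,75),R.from_matrix(M)))
E
```

```text
5.45 [537.76669147  31.7840651   96.87612999] 29.17000469182949 59.46337401866913
(array([0.1553, 0.1772, 0.0877]), array([-0.0007, -0.0011,  0.0006]))
```

arm_command(rows=[[[0.08, 0.09, 0], [0, 0, 0]], [[0.155, 0.177, 0.05], [0, 0, 0]], [[0.155, 0.177, 0.088], [0, 0, 0]], [[0.155, 0.177, 0.088], [0, 0, 0]]])

```text
clock: 5.85
position: [565.7, -18.2, 71.9]
ee_rot: [0.996, -0.089, -0.001, 0.0]
contact_force: [-0.4, -0.5, -0.3]
gripper_width: 29.2
grasp_force: 59.5
```

```bash
python3 - <<'E'
from h import *
s=arm.read_state(); print(s['clock'],s['position'])
im,P=cloud('wrist'); np.save('w4.npy',P); cv2.imwrite('pics/w4.png',im)
print(rows((568.5,-18.5,26)))
E
```

```text
5.85 [565.7118741  -18.16795768  71.86882868]
(array([0.0105, 0.0022, 0.1864]), None)
```

View pics/w4.png

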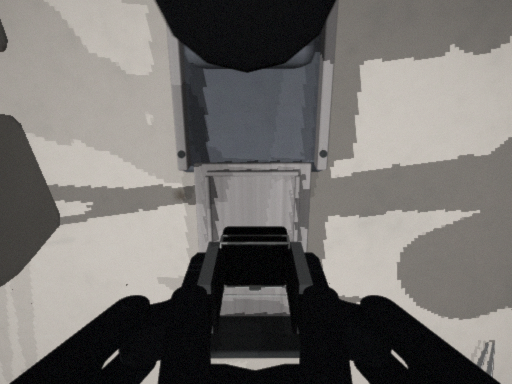

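The box is held square between the fingers, and the pocket (walls at columns 208 and 298) is centred laterally on it. Checking the pocket's x from the back rim at row ~170.

```bash
python3 - <<'E'
from h import *
P=np.load('w4.npy')
for v in list(range(160,186,2))+[200]: print(v,P[v,253].round(1))
for v in [215]:
    print([ (u,P[v,u].round(1).tolist()) for u in (194,200,205,208,212,292,297,300,304,308)])
W=np.load('w2.npy')
d=np.array([.985,-.174,0]); n=np.array([.174,.985,0]); o=np.array([664.,-35,0])
p=W.reshape(-1,3); a=(p-o)@d; b=(p-o)@n
for k in range(-190,-50,4):
    s=p[(abs(a-k)<2)&(abs(b)<15)]; print(k,np.median(s[:,2]).round(1) if len(s) else None,end='; ')
E
```

```text
160 [599.  -23.1  12.8]
162 [598.1 -22.9  14.2]
164 [597.7 -22.8  17.7]
166 [596.1 -22.5  16.3]
168 [595.1 -22.4  17.1]
170 [594.3 -22.2  18.7]
172 [593.3 -22.1  19.8]
174 [592.5 -21.9  21.3]
176 [590.3 -21.5  18. ]
178 [588.9 -21.3  17.5]
180 [587.9 -21.1  18.2]
182 [586.6 -20.8  18. ]
184 [584.9 -20.5  16.8]
200 [574.4 -18.7  16.5]
[(194, [564.9, 24.6, 0.7]), (200, [570.4, 16.5, 17.0]), (205, [570.1, 13.2, 17.5]), (208, [571.3, 10.4, 21.6]), (212, [569.2, 8.9, 17.4]), (292, [559.6, -41.5, 16.0]), (297, [561.3, -44.4, 21.0]), (300, [559.5, -46.4, 17.6]), (304, [558.7, -49.0, 16.9]), (308, [558.4, -51.5, 17.2])]
-190 None; -186 49.2; -182 49.9; -178 30.7; -174 16.9; -170 16.8; -166 16.8; -162 16.8; -158 16.9; -154 17.0; -150 16.9; -146 16.6; -142 17.0; -138 16.8; -134 16.9; -130 17.0; -126 16.8; -122 20.4; -118 17.0; -114 16.8; -110 360.7; -106 360.7; -102 356.4; -98 362.0; -94 353.0; -90 16.6; -86 16.8; -82 17.1; -78 16.9; -74 20.0; -70 16.9; -66 12.0; -62 11.8; -58 11.7; -54 11.9;
```

arm_command(rows=[[[0.008, 0, 0.08], [0, 0, 0]], [[0.008, 0, 0.15], [0, 0, 0]], [[0.008, 0, 0.175], [0, 0, 0]], [[0.008, 0, 0.175], [0, 0, 0]]])

```text
clock: 6.3
position: [568.2, -17.1, 28.9]
ee_rot: [0.996, -0.087, -0.001, 0.0]
contact_force: [0.0, -0.8, 0.1]
gripper_width: 29.2
grasp_force: 59.5
```

arm_command(rows=[[[0, 0.003, 0.01], [0, 0, 0]], [[0, 0.003, 0.017], [0, 0, 0]], [[0, 0.003, 0.02], [0, 0, 0]]])

```text
clock: 6.6
position: [568.9, -18.5, 24.5]
ee_rot: [0.996, -0.088, 0.001, -0.0]
contact_force: [0.2, 0.1, 0.5]
gripper_width: 29.1
grasp_force: 59.5
```

arm_command(rows=[[[0, 0, 0.005], [0, 0, 0]], [[0, 0, 0.008], [0, 0, 0]], [[0, 0, 0.008], [0, 0, 0]]])

```text
clock: 6.9
position: [569.6, -18.7, 23.7]
ee_rot: [0.996, -0.088, 0.001, -0.0]
contact_force: [-1.8, 0.7, 8.2]
gripper_width: 29.0
grasp_force: 60.4
```

Contact with the floor at 8 N. Release, then lift.

arm_command(rows=[[[0, 0, -0.004], [0, 0, 0]], [[0, 0, -0.004], [0, 0, 0]], [[0, 0, -0.004], [0, 0, 0]], [[0, 0, -0.004], [0, 0, 0]], [[0, 0, -0.004], [0, 0, 0]]], grip=0.65)

```text
clock: 7.4
position: [568.5, -18.7, 22.7]
ee_rot: [0.996, -0.088, -0.0, 0.0]
contact_force: [-0.3, 0.0, 0.8]
gripper_width: 55.5
grasp_force: 0.0
```

arm_command(rows=[[[0, 0, -0.08], [0, 0, 0]], [[0, 0, -0.24], [0, 0, 0]], [[-0.1, 0, -0.42], [0, 0, 0]], [[-0.28, 0, -0.5], [0, 0, 0]], [[-0.28, 0, -0.5], [0, 0, 0]]])

```text
clock: 7.9
position: [496.9, -6.0, 151.1]
ee_rot: [0.996, -0.088, 0.002, -0.001]
contact_force: [0.4, 0.4, 0.7]
gripper_width: 55.3
grasp_force: 0.0
```

```bash
python3 - <<'E'
from h import *
s=arm.read_state(); print(s['clock'],s['position'],s['gripper_width'])
im,P=cloud('wrist'); np.save('w5.npy',P); cv2.imwrite('pics/w5.png',im)
print(rect(P,(535,-50),(600,15),26,40)); print(rect(P,(535,-50),(600,15),30,40))
E
```

```text
7.9 [496.9011494   -6.02798236 151.14310485] 55.32356949718576
(1076, array([569.6, -18.8,  27.1]), array([569.7, -19. ]), array([31.1, 28.3]), 80.0)
(185, array([565.8, -15.5,  32.6]), array([569.9, -19. ]), array([31.1, 28. ]), 80.0)
```

View pics/w5.png

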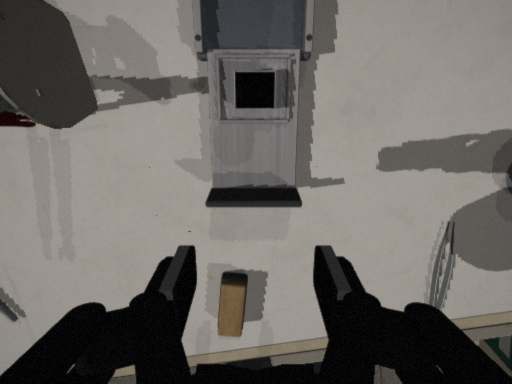

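The box lies centred in the pocket at (254,90), measured within 2 mm. Next I'll shut the fingers and come down in front of the plate, which is at (253,197).

arm_command(rows=[[[-0.15, 0, 0], [0, 0, 0]], [[-0.22, 0, 0.1], [0, 0, 0]], [[-0.23, 0, 0.25], [0, 0, 0]], [[-0.23, 0, 0.42], [0, 0, 0]], [[-0.23, 0, 0.485], [0, 0, 0]]], grip=0)

```text
clock: 8.45
position: [441.0, 2.9, 23.0]
ee_rot: [0.996, -0.088, -0.003, 0.001]
contact_force: [0.4, 0.7, 0.0]
gripper_width: 0.2
grasp_force: 0.0
```

arm_command(rows=[[[0, 0, 0], [0, 0, 0]], [[0.05, 0, 0], [0, 0, 0]], [[0.09, 0, 0], [0, 0, 0]], [[0.12, 0, 0], [0, 0, 0]], [[0.14, 0, 0], [0, 0, 0]]])

```text
clock: 8.95
position: [478.4, -2.5, 27.4]
ee_rot: [0.996, -0.089, 0.0, -0.0]
contact_force: [-2.4, 1.5, 2.6]
gripper_width: 0.3
grasp_force: 1.3
```

arm_command(rows=[[[0.03, 0, 0], [0, 0, 0]], [[0.06, 0, 0], [0, 0, 0]], [[0.09, 0, 0], [0, 0, 0]], [[0.12, 0, 0], [0, 0, 0]], [[0.15, 0, 0], [0, 0, 0]]])

```text
clock: 9.45
position: [514.9, -9.2, 26.7]
ee_rot: [0.996, -0.088, -0.0, 0.0]
contact_force: [-2.8, 0.9, 2.1]
gripper_width: -0.3
grasp_force: 1.4
```

arm_command(rows=[[[0.03, 0, 0], [0, 0, 0]], [[0.06, 0, 0], [0, 0, 0]], [[0.09, 0, 0], [0, 0, 0]], [[0.11, 0, 0], [0, 0, 0]], [[0.13, 0, 0], [0, 0, 0]]])

```text
clock: 9.95
position: [546.8, -14.8, 26.6]
ee_rot: [0.996, -0.088, -0.0, 0.0]
contact_force: [-2.1, 0.1, 1.6]
gripper_width: 0.0
grasp_force: 1.3
```

arm_command(rows=[[[0.02, 0, 0], [0, 0, 0]], [[0.04, 0, 0], [0, 0, 0]], [[0.055, 0, 0], [0, 0, 0]], [[0.07, 0, 0], [0, 0, 0]]])

```text
clock: 10.35
position: [563.9, -17.8, 26.6]
ee_rot: [0.996, -0.088, -0.0, 0.0]
contact_force: [-3.7, -0.3, 0.9]
gripper_width: 0.2
grasp_force: 1.3
```

arm_command(rows=[[[0.01, 0, 0], [0, 0, 0]], [[0.02, 0, 0], [0, 0, 0]], [[0.03, 0, 0], [0, 0, 0]]])

```text
clock: 10.65
position: [567.4, -18.9, 26.2]
ee_rot: [0.996, -0.089, -0.004, 0.0]
contact_force: [-13.6, 7.3, 9.0]
gripper_width: 0.0
grasp_force: 7.4
```

arm_command(rows=[[[0.01, 0, 0], [0, 0, 0]], [[0.01, 0, 0], [0, 0, 0]], [[0.01, 0, 0], [0, 0, 0]]])

```text
clock: 10.95
position: [567.3, -19.2, 25.9]
ee_rot: [0.996, -0.089, -0.006, 0.001]
contact_force: [-14.9, 7.2, 8.4]
gripper_width: 0.2
grasp_force: 7.9
```

arm_command(rows=[[[-0.04, 0, 0], [0, 0, 0]], [[-0.14, 0, 0], [0, 0, 0]], [[-0.3, 0, -0.1], [0, 0, 0]], [[-0.35, 0, -0.28], [0, 0, 0]], [[-0.35, 0, -0.46], [0, 0, 0]]])

```text
clock: 11.45
position: [486.0, -4.0, 142.8]
ee_rot: [0.996, -0.087, 0.0, 0.0]
contact_force: [2.5, 0.2, -0.2]
gripper_width: -0.3
grasp_force: 0.0
```

arm_command(rows=[[[0, 0, -0.15], [0, 0, 0]], [[0, 0, -0.3], [0, 0, 0]], [[0, 0, -0.3], [0, 0, 0]]])

```text
clock: 11.75
position: [492.1, -3.3, 223.4]
ee_rot: [0.996, -0.087, 0.008, -0.002]
contact_force: [-0.2, 0.6, 1.2]
gripper_width: -0.0
grasp_force: 0.0
```

```bash
python3 - <<'E'
from h import *
s=arm.read_state(); print(s['clock'],s['position'])
im,P=cloud('wrist'); cv2.imwrite('pics/w6.png',im)
print('plate',rect(P,(550,-90),(620,60),40,56)); print('head',rect(P,(600,-90),(740,60),120,160)); print('tophead',rect(P,(600,-90),(740,60),142,160))
E
```

```text
11.75 [492.090393    -3.29307241 223.39393017]
plate (583, array([577.3, -20.6,  45.2]), array([577.3, -20.6]), array([74.7,  5.2]), 79.9)
head (0, array([nan, nan, nan]), array([0., 0.]), array([0., 0.]), 0.0)
tophead (0, array([nan, nan, nan]), array([0., 0.]), array([0., 0.]), 0.0)
  return _methods._mean(a, axis=axis, dtype=dtype,
  ret = um.true_divide(
```

View pics/w6.png

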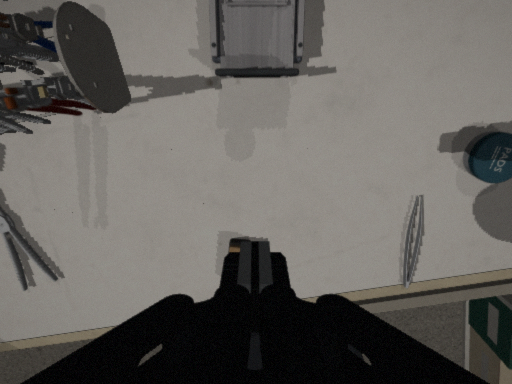

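The tray is home: plate at row 72, measured about 87 mm ahead of the ram axis, with 15 N against the stop and no motion. Moving above the ram head.

arm_command(rows=[[[0.15, 0, 0], [0, 0, 0]], [[0.33, 0, 0], [0, 0, 0]], [[0.5, 0, 0], [0, 0, 0]], [[0.64, 0.005, 0.03], [0, 0, 0]], [[0.7, 0.007, 0.1], [0, 0, 0]]])

```text
clock: 12.3
position: [663.2, -37.3, 190.5]
ee_rot: [0.996, -0.088, 0.002, 0.0]
contact_force: [-0.0, 0.6, -0.2]
gripper_width: 0.1
grasp_force: 0.0
```

arm_command(rows=[[[0, 0, 0.03], [0, 0, 0]], [[0, 0, 0.05], [0, 0, 0]], [[0, 0, 0.05], [0, 0, 0]]])

```text
clock: 12.6
position: [658.4, -36.5, 178.2]
ee_rot: [0.996, -0.088, -0.001, 0.0]
contact_force: [-0.6, 0.2, 0.7]
gripper_width: -0.1
grasp_force: 0.0
```

```bash
cat >> h.py <<'E'
def avg(n=6):
    L=[]
    for _ in range(n):
        s=arm.read_state(); L.append([*s['position'],*s['contact_force']]); arm.get_image('top')
    L=np.array(L); print(s['clock'],L.mean(0).round(2),'sd',L.std(0).round(2)[[2,5]])
E
python3 -c "
from h import *
avg(4); print(rows((663.5,-35.3,155)))"
```

```text
12.75 [ 6.5890e+02 -3.6380e+01  1.7958e+02 -2.0000e-01  3.0000e-02  4.4000e-01] sd [0.88 0.37]
(array([ 0.0151, -0.0067,  0.1027]), None)
```

arm_command(rows=[[[0.016, -0.006, 0.05], [0, 0, 0]], [[0.016, -0.006, 0.09], [0, 0, 0]], [[0.016, -0.006, 0.1], [0, 0, 0]], [[0.016, -0.006, 0.1], [0, 0, 0]]])

```text
clock: 13.2
position: [663.0, -35.9, 152.9]
ee_rot: [0.996, -0.088, -0.001, 0.0]
contact_force: [-0.2, 0.2, 0.2]
gripper_width: 0.2
grasp_force: 0.0
```

```bash
python3 -c "
from h import *
avg(6)"
```

```text
13.45 [ 6.6362e+02 -3.5870e+01  1.5405e+02  4.0000e-02  0.0000e+00  1.1000e-01] sd [0.62 0.18]
```

arm_command(rows=[[[0, 0, 0.01], [0, 0, 0]], [[0, 0, 0.02], [0, 0, 0]], [[0, 0, 0.03], [0, 0, 0]], [[0, 0, 0.038], [0, 0, 0]], [[0, 0, 0.044], [0, 0, 0]]])

```text
clock: 14.0
position: [663.8, -35.8, 145.0]
ee_rot: [0.996, -0.088, 0.001, 0.0]
contact_force: [-2.2, 1.7, 8.1]
gripper_width: -0.0
grasp_force: 3.6
```

```bash
python3 -c "
from h import *
avg(6)"
```

```text
14.25 [663.79 -35.83 144.7   -2.09   0.77   6.03] sd [0.12 0.98]
```

arm_command(rows=[[[0, 0, 0.004], [0, 0, 0]], [[0, 0, 0.008], [0, 0, 0]], [[0, 0, 0.012], [0, 0, 0]]])

```text
clock: 14.6
position: [663.8, -35.8, 142.1]
ee_rot: [0.996, -0.088, 0.001, 0.0]
contact_force: [-2.5, 0.3, 7.4]
gripper_width: -0.1
grasp_force: 3.6
```

```bash
python3 -c "
from h import *
avg(4)"
```

```text
14.75 [ 6.6379e+02 -3.5840e+01  1.4193e+02 -2.0100e+00  5.0000e-01  6.4400e+00] sd [0.12 0.79]
```

arm_command(rows=[[[0, 0, 0.004], [0, 0, 0]], [[0, 0, 0.008], [0, 0, 0]], [[0, 0, 0.012], [0, 0, 0]]])

```text
clock: 15.1
position: [663.8, -35.8, 139.1]
ee_rot: [0.996, -0.088, 0.001, 0.0]
contact_force: [-2.5, 0.3, 7.7]
gripper_width: -0.0
grasp_force: 3.6
```

```bash
python3 -c "
from h import *
avg(4)"
```

```text
15.25 [ 6.6379e+02 -3.5840e+01  1.3892e+02 -2.4100e+00  2.0000e-01  6.7200e+00] sd [0.12 0.62]
```

arm_command(rows=[[[0, 0, 0.004], [0, 0, 0]], [[0, 0, 0.008], [0, 0, 0]]])

```text
clock: 15.5
position: [663.8, -35.8, 137.1]
ee_rot: [0.996, -0.088, 0.001, 0.0]
contact_force: [-3.0, -0.0, 7.1]
gripper_width: -0.2
grasp_force: 3.6
```

```bash
python3 -c "
from h import *
avg(4)"
```

```text
15.65 [ 6.6379e+02 -3.5850e+01  1.3693e+02 -2.2800e+00  4.7000e-01  6.4000e+00] sd [0.12 0.47]
```

arm_command(rows=[[[0, 0, 0.004], [0, 0, 0]], [[0, 0, 0.008], [0, 0, 0]]])

```text
clock: 15.9
position: [663.8, -35.8, 135.1]
ee_rot: [0.996, -0.088, 0.001, 0.0]
contact_force: [-2.0, 0.9, 6.7]
gripper_width: -0.2
grasp_force: 3.6
```

```bash
python3 -c "
from h import *
avg(4)"
```

```text
16.05 [663.79 -35.83 134.92  -2.08   0.68   6.83] sd [0.12 0.46]
```

arm_command(rows=[[[0, 0, 0.004], [0, 0, 0]], [[0, 0, 0.008], [0, 0, 0]]])

```text
clock: 16.3
position: [663.8, -35.8, 133.1]
ee_rot: [0.996, -0.088, 0.001, 0.0]
contact_force: [-3.3, 1.0, 7.2]
gripper_width: -0.0
grasp_force: 3.6
```

```bash
python3 -c "
from h import *
avg(4)"
```

```text
16.45 [ 6.6379e+02 -3.5840e+01  1.3292e+02 -2.4800e+00  6.5000e-01  6.8200e+00] sd [0.12 0.28]
```

arm_command(rows=[[[0, 0, 0.004], [0, 0, 0]], [[0, 0, 0.004], [0, 0, 0]]])

```text
clock: 16.7
position: [663.8, -35.8, 131.9]
ee_rot: [0.996, -0.088, 0.001, 0.0]
contact_force: [-3.6, 0.9, 6.0]
gripper_width: -0.0
grasp_force: 3.2
```

```bash
python3 -c "
from h import *
avg(4)"
```

```text
16.85 [663.79 -35.83 131.88  -2.94   0.93   6.79] sd [0.01 0.47]
```

arm_command(rows=[[[0, 0, 0.004], [0, 0, 0]], [[0, 0, 0.004], [0, 0, 0]]])

```text
clock: 17.1
position: [663.8, -35.8, 130.9]
ee_rot: [0.996, -0.088, 0.001, 0.0]
contact_force: [-1.8, 0.5, 5.5]
gripper_width: 0.2
grasp_force: 3.2
```

```bash
python3 -c "
from h import *
avg(4)"
```

```text
17.25 [663.8  -35.84 130.89  -2.48   0.85   6.28] sd [0.01 0.71]
```

arm_command(rows=[[[0, 0, 0.004], [0, 0, 0]], [[0, 0, 0.004], [0, 0, 0]]])

```text
clock: 17.5
position: [663.8, -35.8, 130.1]
ee_rot: [0.996, -0.088, 0.001, 0.0]
contact_force: [-2.9, 1.4, 6.9]
gripper_width: 0.3
grasp_force: 3.5
```

```bash
python3 -c "
from h import *
avg(4)"
```

```text
17.65 [663.79 -35.84 130.09  -2.68   0.77   6.96] sd [0.01 0.48]
```

arm_command(rows=[[[0, 0, 0.004], [0, 0, 0]], [[0, 0, 0.004], [0, 0, 0]]])

```text
clock: 17.9
position: [663.8, -35.9, 129.3]
ee_rot: [0.996, -0.088, 0.001, 0.0]
contact_force: [-2.6, 1.4, 7.9]
gripper_width: -0.4
grasp_force: 4.0
```

```bash
python3 -c "
from h import *
avg(4)"
```

```text
18.05 [663.8  -35.85 129.36  -3.03   0.87   7.98] sd [0.02 0.25]
```

Contact felt at about z = 130.6. The target is about 126.6, so press on in small steps.

arm_command(rows=[[[0, 0, 0.004], [0, 0, 0]], [[0, 0, 0.008], [0, 0, 0]], [[0, 0, 0.008], [0, 0, 0]]])

```text
clock: 18.4
position: [663.8, -35.8, 127.9]
ee_rot: [0.996, -0.088, 0.001, 0.0]
contact_force: [-3.1, 0.8, 9.0]
gripper_width: -0.3
grasp_force: 5.0
```

```bash
python3 -c "
from h import *
avg(4)"
```

```text
18.55 [663.82 -35.84 127.92  -4.07   0.8    9.47] sd [0.01 0.41]
```

arm_command(rows=[[[0, 0, 0.004], [0, 0, 0]], [[0, 0, 0.006], [0, 0, 0]], [[0, 0, 0.006], [0, 0, 0]]])

```text
clock: 18.9
position: [663.8, -35.8, 127.0]
ee_rot: [0.996, -0.088, 0.001, 0.0]
contact_force: [-5.3, 2.3, 11.6]
gripper_width: -0.1
grasp_force: 5.9
```

```bash
python3 -c "
from h import *
avg(6)"
```

```text
19.15 [663.84 -35.85 126.99  -5.08   1.43  12.03] sd [0.01 0.32]
```

Force rise and travel agree on 3.6 mm compression. Let go upwards.

arm_command(rows=[[[0, 0, -0.01], [0, 0, 0]], [[0, 0, -0.04], [0, 0, 0]], [[0, 0, -0.12], [0, 0, 0]], [[0, 0, -0.28], [0, 0, 0]], [[-0.15, 0, -0.44], [0, 0, 0]]])

```text
clock: 19.7
position: [631.9, -30.3, 229.8]
ee_rot: [0.996, -0.089, -0.0, 0.001]
contact_force: [-0.4, 0.7, 0.5]
gripper_width: -0.1
grasp_force: 0.0
```

arm_command(rows=[[[-0.18, 0, 0], [0, 0, 0]], [[-0.34, 0, 0], [0, 0, 0]], [[-0.34, 0, 0], [0, 0, 0]]])

```text
clock: 20.0
position: [541.4, -14.8, 230.5]
ee_rot: [0.996, -0.088, -0.001, -0.0]
contact_force: [1.6, -0.4, 0.6]
gripper_width: 0.3
grasp_force: 0.0
```

```bash
python3 - <<'E'
from h import *
s=arm.read_state(); print(s['clock'],s['position'],s['contact_force'])
im,P=cloud('wrist'); print('plate',rect(P,(550,-90),(620,60),40,56)); print('head',rect(P,(630,-90),(690,30),120,160)); cv2.imwrite('pics/w7.png',im)
E
```

```text
20.0 [541.37920941 -14.843056   230.5129265 ] [ 1.61401741 -0.38702162  0.62600349]
plate (562, array([584.3, -20.5,  49.5]), array([584.1, -20.1]), array([74.8,  6. ]), 80.1)
head (1582, array([663.2, -34. , 126.9]), array([661.5, -33.8]), array([33.1, 22. ]), 79.8)
```

View pics/w7.png

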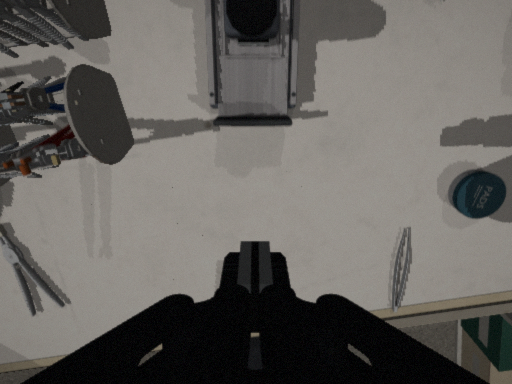

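The tray is home (plate at row 120), the head at (252,12) stayed at 126.9 mm, and the robot is clear. Handing in.

```bash
python3 -c "
from h import *
print(arm.job_done())"
```

```text
the job is handed in; nothing more can be done
None
```

The job is handed in: the lens box lies flat in the pocket, the tray is home, and the foot grips the box with its spring compressed about 3.6 mm by force and travel; no verdict came back.

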